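# Slide the catch pot under the spout, snap the flush coupler on and hold it down

### The job

Get the practice block ready and flush it. First slide the steel pot, without lifting it off the bench, from the yellow ring onto the blue ring under the block's spout; then take the blue flush cartridge standing on the bench and press its steel coupler squarely onto the block's leaning brass nipple until it snaps over and the red valve pin is pushed fully home. Finish while holding it there, pressed down against the valve spring without letting go, and leave the other things on the bench where they are.

Things in the scene. Friction and masses are not known exactly. Their poses are not given: they have to be found in the camera images.
- pot: loose open steel pot, diameter 76, height 60, 0.25 to 0.5 kg, standing on the yellow ring. Origin: centre of its underside. Straight red handle, 12 wide, 14 tall, along the pot's own -x from 36 to 141 from its axis, mid-height 48 above the bench; pinch it from above about 105 from the axis. End direction is free, but handle parallel to the block's -x keeps the gripper clear of the nipple.
- block: fixed white and aluminium block, 130 (x) by 110 (y), 105 tall with its sloping head. Origin: centre of the block on the bench surface; own -x points roughly to the robot. A steel spout pipe (12 thick) leaves its +y side, rises to 111 above the bench and ends, pointing down, 78 above the bench over point spout_mark, so the 60 tall pot slides in below it.
- spout_mark (a point): centre, on the bench, of the blue ring (inside diameter 86, outside 100) straight below the spout; it belongs to the block, 150 along the block's own +y from its origin. The pot must stand here, within 15 of the centre.
- nipple: fixed brass nipple, diameter 18, round end 37 above its flange. Origin: centre of the flange's top, on the axis; own z points out along the nipple, leaning 22 deg from vertical to the block's -x (the robot). 4 sprung balls stand out 2.5 from its side 18 above the flange; snapping over them takes 5 to 15 N. Home: coupler's mouth on the flange (its origin on this one, z axes parallel).
- pin (a joint): red sprung valve pin, 8 diameter, along the nipple's axis; stands out to 46 above the flange. 0 = out, grows as it is pushed in (m): the coupler begins to push it when its mouth is 8 above the flange and has pushed it in by 0.008 when home. Spring: 4 N at first, 10 N when home; it comes back out when the push stops.
- coupler: flush cartridge, loose, 0.14 to 0.28 kg, standing mouth down on the block's -y side. Lower 44: steel coupler, diameter 40, flat shoulder. From 44 to 94: square blue neck 24 by 24, faces along own x and y: grip it across two faces, tips just above the shoulder, which they can push on. Origin: centre of the mouth; z to the top. Mouth: funnel 27 to 20 wide, then bore 38 deep. Fits at any turn.
- jar: bystander: brown jar with white cap, diameter 48, height 85, origin at its underside; may change places with the cartridge; leave it
- spray: bystander: white spray bottle with red head, diameter 76, height 208, on the right; leave it
- vial0: bystander: small vial with black cap, diameter 28, height 72, at the far side; leave it
- vial1: bystander: second such vial; leave it
- vial2: bystander: third such vial; leave it
- mouse: bystander: grey computer mouse, 60 wide, 32 high, at the far left; leave it
- beaker: bystander: steel cup, diameter 68, height 85, at the far right; leave it
Mind the look-alikes: they are no part of the job. What is shaped like the coupler but green or turquoise is not meant.

How it is judged:
By the outcome, as a careful person would: the job done as asked, in the order asked, and still so for the second after the job is handed in, while the arm keeps its last pose, push and grip.
It also fails if it takes over 59 s, if anything falls off the work surface, if the arm or the gripper's body presses on something with over 40 N, if the wrist force passes 120 N, or if a joint passes its speed limit or range.

### The arm

A 7-joint arm with a two-finger parallel gripper is mounted at the origin on the work surface. World frame = base frame: x ahead of the robot, y to its left, z up, the work surface at z = 0. Lengths are in mm, angles in rad, forces in N, time in s.
With the tool pointing down it reaches from about 400 to 900 mm from the base axis. Payload 5.5 kg.
Tool frame: the origin (TCP) lies at the very end of the fingers, on their centre line; the grasp point (between the pads) lies 19 mm behind it (arm.pinch_z is the distance from the TCP to the grasp point, in mm); y points along the fingers, z is the direction in which the jaws open and shut, and the axes are right-handed (so a half turn about y gives the same grasp; the last joint's range is limited). The gripper opens to 85 mm and grips with 20 to 120 N. Pads are 22 mm wide; open, the fingers measure 114 mm over their backs; the gripper's body (76 mm by 85 mm) begins 54 mm behind the grasp point. The pads swing forward as they close: fully open they stand 13 mm farther back than shut.
Start: joints at [1.458, 0.501, -0.427, 1.55, 0.221, 1.138, -0.21], TCP at [238.593, -604.626, 231.31] pointing down, gripper open.
Joint ranges: [-2.88, 2.88], [-0.31, 2.03], [-1.54, 1.56], [0.2, 2.42], [-1.41, 4.55], [0.19, 2.02], [-2.57, 2.57]. Speed limits (rad/s): [2.57, 2.57, 3.14, 3.14, 3.14, 3.14, 3.14].

### API

Orientations are given as a unit quaternion [w, x, y, z].
In Python, from plant import status, optics, job_done, arm gives the robot as it stands. The module is installed in compiled form; this text tells all that it offers.
- The arm moves only by the tool drive_tool, never from a script. Its argument "plan" is one flat list of numbers, 7 for each row, row after row: the shift along the tool's x, y, z in m, then the turn, a rotation vector about the tool's x, y, z in rad, then the closure, from -1 (fully open) to 1 (shut). A call has 1 to 5 rows; each row shifts and turns the commanded pose from where the row before left it, along the tool's axes as they then stand; what a row does not reach is not made up. A row lasts 1/12 s, in which the tool goes at most 41.7 mm and 7.16 degrees, less where a joint would pass 70% of its speed; a pose out of reach is approached as far as the arm can. A call is refused whole if a number of a shift passes 0.0417 or a number of a turn 0.125, either way. A call with a gripper value outside its range is refused whole. The fingers move at their own pace and stop on an object; "squeeze" is the grip in N (left out, the last holds). Time passes only in rows, so rows that do not move let the fingers close. It gives the time, the measured TCP pose, the force and the opening at its end, in the units of the state.
- status.sense(): the state, without advancing time (a new reading comes with each control period).
- optics.capture(name): name is "side" or "top" or "wrist"; returns a dict with "color" (400x640x3 uint8, red, green, blue), "depth" (400x640 float32, mm along the optical axis (not along the pixel's ray), 0 where there is no reading), "vertical_fov" (degrees; the focal length in pixels is half the picture's height over the tangent of half this angle, whatever the lens; pixels are square), "cx", "cy" (the principal point, pixels), "T" (4x4, takes a point from camera to world coordinates). Camera axes: x right, y down, z forward; pixel columns grow to the right and rows downward; lengths in mm; the calibration is good to about 2 mm. A picture is of the moment at which its call begins.
- job_done(): hands the job in, once; it reports no verdict.
The state is a dict: "clock": time; "joints": joint angles; "joint_velocities": joint speeds; "effort": joint torques, N m; "position": TCP position; "tcp_rot": TCP orientation; "ft_force": force on the tool from outside, world axes, zero at the start; "torque": the same for the moment, N m; "gripper_width": finger opening in mm.
Only numpy, scipy, OpenCV 4.12 (cv2) and the standard library are available. Lean on these libraries where they do the work, as an engineer would, in place of code of your own. Each camera call takes 0.05 s, during which the arm holds its last target. There are 200 camera calls.

## Working session

There is one attempt and no reset: what is moved stays moved. The work goes in short steps, Python scripts to look and compute and a tool call to move; the robot and the scene stay as the last step left them, time stands still between calls to the robot, and variables do not carry over. Pictures are saved under pics/ and viewed, about 8 in all and at most 12, crops included, and the job is handed in when it is done.

Besides the shell and the picture viewer there is one more tool, called after "Emit:" as name(argument=value, ...), one argument or row to a line, values as JSON. drive_tool: Moves the arm, as the interface text tells. Its arguments: {"type":"object","properties":{"plan":{"type":"array","items":{"type":"number"}},"squeeze":{"type":"number"}},"required":["plan"]}

```bash
mkdir -p pics
cat > h.py <<'E'
import numpy as np, cv2
from plant import status, optics, job_done, arm
from scipy.spatial.transform import Rotation as R
def cap(n):
    c=optics.capture(n); np.savez('last_%s.npz'%n,**{k:c[k] for k in c}); return c
def load(n): return dict(np.load('last_%s.npz'%n))
def f(c): return 200/np.tan(np.radians(float(c['vertical_fov']))/2)
def ray(c,u,v):
    T=np.array(c['T']); d=np.array([(u-c['cx'])/f(c),(v-c['cy'])/f(c),1.]); return T[:3,3],T[:3,:3]@d
def onz(c,u,v,z):
    o,d=ray(c,u,v); return o+d*(z-o[2])/d[2]
def dp(c,u,v):
    o,d=ray(c,u,v); D=np.array(c['depth'])[int(v)-1:int(v)+2,int(u)-1:int(u)+2]; return o+d*np.median(D)
def save(c,p,box=None,s=1):
    im=np.array(c['color'])[:,:,::-1]
    if box: im=im[box[1]:box[3],box[0]:box[2]]
    cv2.imwrite('pics/'+p,cv2.resize(im,None,fx=s,fy=s,interpolation=cv2.INTER_CUBIC))
def rot(): 
    q=status.sense()['tcp_rot']; return R.from_quat([q[1],q[2],q[3],q[0]])
E
python3 - <<'E'
from h import *
s=status.sense(); print(s); print(rot().as_matrix())
a=cap('top'); save(a,'top.png',s=1.25); b=cap('side'); save(b,'side.png',s=1.25)
for c in(a,b): print(c['T'],c['vertical_fov'],c['cx'],c['cy'],(c['depth']>0).mean())
E
```

```text
{'clock': 0.0, 'joints': array([ 1.45820664,  0.50186931, -0.42676522,  1.55148647,  0.22082388,
        1.13827189, -0.21033042]), 'joint_velocities': array([ 0.00010165, -0.00105369,  0.00073457,  0.00063777, -0.00025548,
       -0.00137728, -0.00019679]), 'effort': array([ 8.43023417e-05, -5.69510722e+01, -5.81574082e+00, -2.80935788e+01,
        1.07571756e-02,  1.19854187e-02,  3.78607217e-05]), 'position': array([ 238.23557963, -604.0092988 ,  230.2284157 ]), 'tcp_rot': array([ 0.13197136, -0.13220432,  0.69534835, -0.69397136]), 'ft_force': array([-0.01085911,  0.03336556,  0.07880449]), 'torque': array([ 0.05115901, -0.01587487, -0.01317237]), 'gripper_width': 84.95121396121046}
[[-9.30211156e-01 -6.87411544e-04  3.67024158e-01]
 [-3.67024799e-01  1.85153440e-03 -9.30209314e-01]
 [-4.01212315e-05 -9.99998050e-01 -1.97461504e-03]]
[[ 8.57158845e-03 -9.93697339e-01  1.11768185e-01  4.46542660e+02]
 [-9.99880496e-01 -9.95523706e-03 -1.18274128e-02 -3.08888000e+01]
 [ 1.28655474e-02 -1.11653448e-01 -9.93663920e-01  1.31514698e+03]
 [ 0.00000000e+00  0.00000000e+00  0.00000000e+00  1.00000000e+00]] 50.497697432818185 326.7126312268764 196.1149944138772 0.99608203125
[[-6.98521655e-01 -3.81877234e-01  6.05175410e-01 -2.54700650e+01]
 [-7.15348945e-01  3.50744172e-01 -6.04362816e-01  5.67466262e+02]
 [ 1.85306524e-02 -8.55072105e-01 -5.18177875e-01  6.27479272e+02]
 [ 0.00000000e+00  0.00000000e+00  0.00000000e+00  1.00000000e+00]] 54.84415627261038 316.0578454918786 205.3473822926856 0.996015625
```

View pics/top.png

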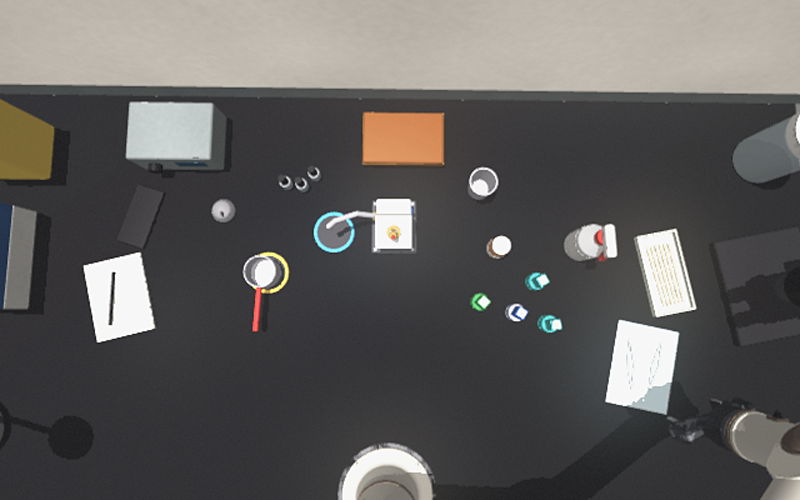

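View pics/side.png

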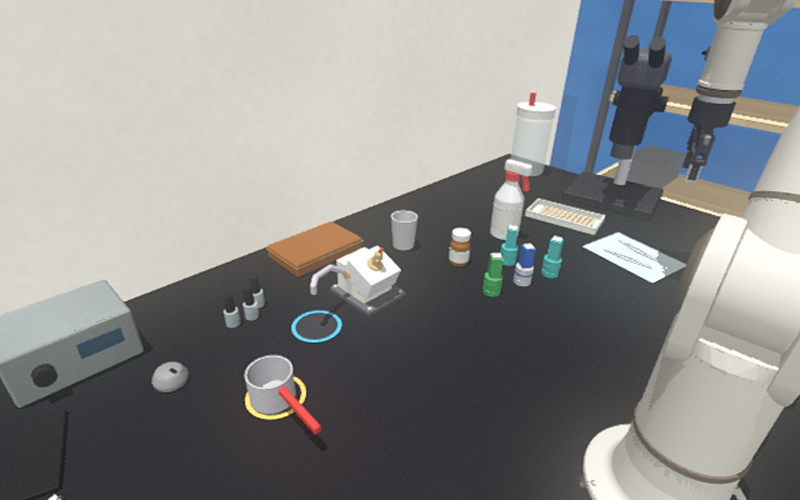

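Top view (800x500 picture): pot at (265,271) with its handle towards (257,330), blue ring at (334,232) and block at (393,225). The blue cartridge is at (516,312), between a green one at (480,302) and turquoise ones at (537,281) and (550,324). The side view agrees. Next I measure with colour and depth.

```bash
cat >> h.py <<'E'
def cloud(c):
    v,u=np.mgrid[0:400,0:640]; D=np.array(c['depth']); T=np.array(c['T'])
    P=np.stack([(u-c['cx'])/f(c)*D,(v-c['cy'])/f(c)*D,D],-1)@T[:3,:3].T+T[:3,3]
    hsv=cv2.cvtColor(np.array(c['color']),cv2.COLOR_RGB2HSV).astype(int)
    return P,hsv,D>0
def circ(p):
    A=np.c_[2*p[:,:2],np.ones(len(p))]; x=np.linalg.lstsq(A,(p[:,:2]**2).sum(1),rcond=None)[0]
    return x[:2],np.sqrt(x[2]+x[0]**2+x[1]**2)
E
python3 - <<'E'
from h import *
np.set_printoptions(precision=1,suppress=True)
for n in('top','side'):
    c=load(n);P,h,ok=cloud(c);H,S,V=h[...,0],h[...,1],h[...,2];x,y,z=P[...,0],P[...,1],P[...,2]
    print(n)
    # seeds
    if n=='top': 
        print('pot',onz(c,212,217,60),'ring',onz(c,267,186,0),'blk',onz(c,315,180,100),'coup',onz(c,413,250,94))
    m=ok&(H>90)&(H<110)&(S>120)&(V>120)&(abs(z)<12)&(y>-50)&(y<250)&(x<750)
    p=P[m];print('bluering',len(p),p.mean(0),circ(p)) 
    m=ok&(H>18)&(H<35)&(S>100)&(V>100)&(abs(z)<12)&(y>100)&(y<350)
    p=P[m];print('yellow',len(p),p.mean(0),circ(p))
    m=ok&((H<6)|(H>174))&(S>150)&(V>80)&(y>100)&(y<350)&(z>20)
    p=P[m];print('handle',len(p),np.percentile(p[:,2],[5,50,95])); pt=p[p[:,2]>np.percentile(p[:,2],60)] if n=='side' else p
    q=pt[:,:2]-pt[:,:2].mean(0);d=np.linalg.svd(q,full_matrices=0)[2][0];t=q@d;print(' ctr',pt.mean(0),'dir',d,'ends',pt[:,:2].mean(0)+np.outer([t.min(),t.max()],d))
    m=ok&(H>108)&(H<130)&(S>100)&(z>30)&(z<110)&(y<0)&(y>-350)&(x<600)
    p=P[m];print('coupblue',len(p),p.mean(0),p.min(0),p.max(0))
    # pot rim
    m=ok&(S<60)&(z>54)&(z<66)&(y>100)&(y<300)&(x>350)&(x<620)
    p=P[m];print('rim',len(p),p.mean(0),circ(p),np.median(p[:,2]))
E
```

```text
top
pot [522.3 292.3  60. ] ring [624.4 140.3   0. ] blk [629.8 -11.  100. ] coup [ 431.1 -293.9   94. ]
bluering 123 [626.9 139.8   0.9] (array([626. , 140.7]), np.float64(48.46963539182743))
yellow 166 [520.7 279.8   0.8] (array([524., 301.]), np.float64(47.18771514633737))
handle 118 [47.8 53.4 58.5]
 ctr [432.4 310.5  53.4] dir [-1.   0.1] ends [[484.3 307.8]
 [384.4 313. ]]
coupblue 35 [ 432.3 -296.3   84.5] [ 417.  -317.1   57.2] [ 445.3 -288.9   99.4]
rim 43 [521.8 280.6  59.3] (array([522.4, 307. ]), np.float64(36.25401920715226)) 59.542881913250994
side
bluering 281 [621.1 143.7   0. ] (array([624.3, 140.3]), np.float64(47.05939251353406))
yellow 284 [502.8 307.8   0. ] (array([521.6, 301.1]), np.float64(46.93238776830667))
handle 343 [45.9 53.9 56.2]
 ctr [428.7 311.6  55.2] dir [-1.   0.1] ends [[480.3 309. ]
 [381.7 314. ]]
coupblue 168 [ 423.2 -297.7   71.4] [ 409.9 -311.2   46.7] [ 444.8 -287.8   93.8]
rim 98 [523.  282.2  58.2] (array([519.2, 307.3]), np.float64(36.56841916643523)) 58.46671208855173
```

Run:
```python
from h import *
c=load('top'); a=np.array(c['color'])[:,:,::-1]
A=cv2.resize(a[145:275,190:345],None,fx=5,fy=5,interpolation=cv2.INTER_CUBIC)[:600]
cv2.imwrite('pics/a.png',A)
c=load('side'); a=np.array(c['color'])[:,:,::-1]
B=cv2.resize(a[175:265,225:345],None,fx=6,fy=6,interpolation=cv2.INTER_CUBIC)
cv2.imwrite('pics/b.png',B)
```

```text
(no output)
```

View pics/a.png

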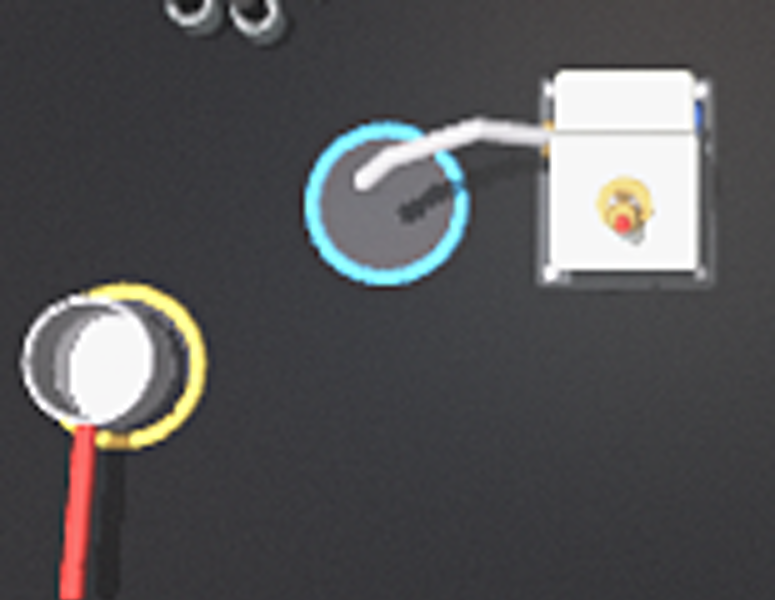

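The crop shows the pot at (88,360), a red handle, the blue ring at (385,203), and the brass nipple on the block at about (625,210). The top and side measurements agree to 2–3 mm. I'll start moving: turn the tool square to the world, then go over the cartridge for a wrist look.

Emit:
drive_tool(
  plan=[0,-0.01,0,0,0.094,0,-1,0,-0.01,0,0,0.094,0,-1,0,-0.01,0,0,0.094,0,-1,0,-0.01,0,0,0.094,0,-1],
)

```text
clock: 0.43
position: [238.4, -604.2, 271.0]
tcp_rot: [-0.002, 0.002, 0.708, -0.707]
ft_force: [-0.1, 0.4, -0.3]
gripper_width: 85.3
```

Emit:
drive_tool(
  plan=[-0.018,-0.007,-0.034,0,0,0,-1,-0.018,-0.007,-0.034,0,0,0,-1,-0.018,-0.007,-0.034,0,0,0,-1,-0.018,-0.007,-0.034,0,0,0,-1,-0.018,-0.007,-0.034,0,0,0,-1],
)

```text
clock: 0.85
position: [329.0, -432.7, 306.2]
tcp_rot: [-0.0, -0.0, 0.707, -0.707]
ft_force: [1.5, 0.0, -0.1]
gripper_width: 85.5
```

Emit:
drive_tool(
  plan=[-0.018,-0.007,-0.034,0,0,0,-1,-0.018,-0.007,-0.034,0,0,0,-1,-0.018,-0.007,-0.034,0,0,0,-1,0,0,-0.034,0,0,0,-1,0,0,0,0,0,0,-1],
)

```text
clock: 1.27
position: [384.9, -290.9, 327.8]
tcp_rot: [0.004, -0.004, 0.708, -0.706]
ft_force: [-0.7, 0.5, -0.3]
gripper_width: 85.3
```

Run:
```python
from h import *
np.set_printoptions(precision=3,suppress=True)
s=status.sense();print(s['clock'],s['position'],s['joints']);print(rot().as_matrix())
c=cap('wrist');print(c['T'],c['vertical_fov'],c['cx'],c['cy']);save(c,'w1.png')
```

```text
1.2667 [ 384.916 -290.855  327.804] [ 1.109  0.108 -0.555  1.83   0.059  1.221 -1.024]
[[-1.     0.     0.01 ]
 [-0.01   0.002 -1.   ]
 [-0.    -1.    -0.002]]
[[   0.011   -0.962   -0.274  454.018]
 [  -1.      -0.011   -0.001 -290.46 ]
 [  -0.002    0.274   -0.962  470.561]
 [   0.       0.       0.       1.   ]] 65.66684102023214 320.0911894647092 203.09687309720684
```

View pics/w1.png

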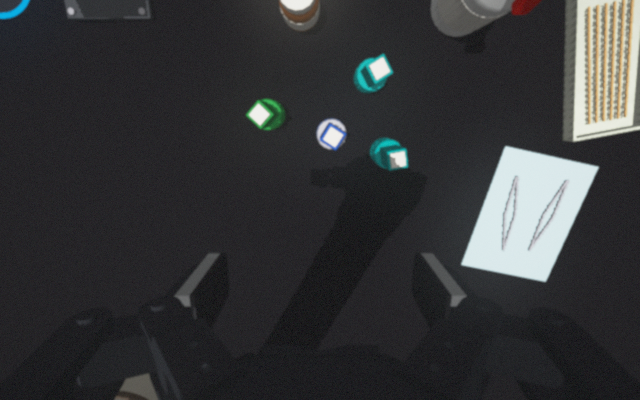

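Wrist view: the blue cartridge's square top is at (333,136), turned on the bench. The green one is at (262,115), the turquoise ones at (378,68) and (397,158). Next I measure its yaw and the clearances.

Run:
```python
from h import *
np.set_printoptions(precision=1,suppress=True)
c=load('wrist');P,h,ok=cloud(c);H,S,V=h[...,0],h[...,1],h[...,2];z=P[...,2]
for n,u,v in(('blue',333,136),('green',261,115),('tq1',379,68),('tq2',397,159)):
    uu=np.mgrid[0:400,0:640]
    m=ok&(abs(uu[1]-u)<22)&(abs(uu[0]-v)<22)&(z>87)&(z<101)
    p=P[m]; (cx,cy),(w,l),a=cv2.minAreaRect(p[:,:2].astype(np.float32)); print(n,len(p),np.median(p[:,2]),'rect',cx,cy,w,l,a,'onz94',onz(c,u,v,94))
t=load('top');P,h,ok=cloud(t);m=ok&(P[...,2]>88)&(P[...,2]<105)&(abs(P[...,0]-432)<25)&(abs(P[...,1]+294)<25);p=P[m];print('top',len(p),p.mean(0))
for u,v in((190+548/5,145+90/5),(190+703/5,145+88/5),(190+700/5,145+272/5),(190+550/5,145+272/5)): print(onz(t,u,v,8))
im=np.array(c['color'])[:,:,::-1][95:175,280:440];cv2.imwrite('pics/w1c.png',cv2.resize(im,None,fx=5,fy=5,interpolation=cv2.INTER_CUBIC))
```

```text
blue 412 96.17349535470669 rect 428.982666015625 -305.248779296875 23.99150848388672 23.790931701660156 57.84455108642578 onz94 [ 430.1 -305.3   94. ]
green 451 96.15692562276212 rect 453.5748596191406 -219.08409118652344 24.121042251586914 24.143335342407227 46.69948196411133 onz94 [ 453.2 -220.6   94. ]
tq1 504 96.00809336644389 rect 504.4102783203125 -355.7180480957031 23.95995330810547 24.140701293945312 31.305559158325195 onz94 [ 505.4 -355.3   94. ]
tq2 415 96.00470615221644 rect 402.90887451171875 -384.04986572265625 24.18073081970215 24.210102081298828 9.902615547180176 onz94 [ 403.6 -383.5   94. ]
top 72 [ 430.2 -303.2   95.2]
[696.9  39.2   8. ]
[699.3 -57.7   8. ]
[583.4 -56.7   8. ]
[582.5  36.2   8. ]
```

View pics/w1c.png

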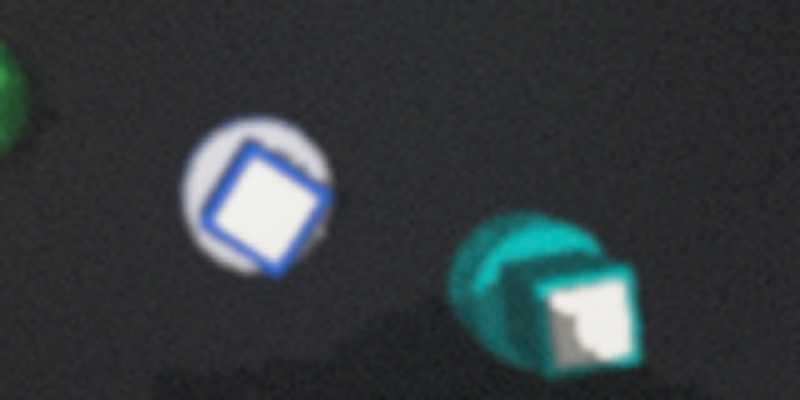

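The cartridge is at (429.3,-304.5) with faces at 57.8° and -32.2°; the -32° jaw direction has the best clearance. Next I go over the nipple for a closer look on the way to the pot.

Emit:
drive_tool(
  plan=[-0.0195,0,-0.031,0,0,0,-1,-0.0195,0,-0.031,0,0,0,-1,-0.0195,0,-0.031,0,0,0,-1,-0.0195,0,-0.031,0,0,0,-1,-0.0195,0,-0.031,0,0,0,-1],
)

```text
clock: 1.73
position: [480.5, -143.8, 327.0]
tcp_rot: [0.001, -0.001, -0.707, 0.707]
ft_force: [1.0, -0.2, 0.1]
gripper_width: 85.1
```

Emit:
drive_tool(
  plan=[-0.0195,0.005,-0.031,0,0,0,-1,-0.0195,0.005,-0.031,0,0,0,-1,-0.0195,0.005,-0.031,0,0,0,-1,-0.0195,0.005,-0.031,0,0,0,-1,0,0,0,0,0,0,-1],
)

```text
clock: 2.15
position: [560.1, -12.4, 306.0]
tcp_rot: [0.003, -0.003, 0.709, -0.705]
ft_force: [0.6, 0.8, 0.2]
gripper_width: 85.6
```

Emit:
drive_tool(
  plan=[0,0,0,0,0,0,-1,0,0,0,0,0,0,-1],
)

```text
clock: 2.32
position: [558.0, -21.1, 306.5]
tcp_rot: [0.001, 0.0, -0.707, 0.707]
ft_force: [-0.0, -0.0, 0.5]
gripper_width: 85.3
```

Run:
```python
from h import *
np.set_printoptions(precision=2,suppress=True)
s=status.sense();print(s['clock'],s['position'],s['joints'])
c=cap('wrist');np.savez('nip.npz',**c);P,h,ok=cloud(c)
print(c['T'])
save(c,'w2.png',(200,0,520,240),2.5)
x,y,z=P[...,0],P[...,1],P[...,2]
H,S,V=h[...,0],h[...,1],h[...,2]
b=ok&(H>12)&(H<30)&(S>70)&(V>80)&(z>70)&(abs(y)<60); print('brass',b.sum(),P[b].mean(0),P[b].min(0),P[b].max(0))
# slope plane: white, sloping
w=ok&(S<40)&(V>150)&(z>40)&(z<110)&(abs(y+10)<60)&(x>540)&(x<730); p=P[w]
print('white',w.sum(),p.min(0),p.max(0)); rng=np.random.default_rng(0);best=0
for k in range(500):
    q=p[rng.choice(len(p),3,False)];n=np.cross(q[1]-q[0],q[2]-q[0]);n/=np.linalg.norm(n)+1e-9;n*=np.sign(n[2])
    if n[0]>-.2: continue
    i=abs((p-q[0])@n)<1.5
    if i.sum()>best: best=i.sum();I=i
q=p[I];m=q.mean(0);n=np.linalg.svd(q-m,full_matrices=0)[2][2];n*=np.sign(n[2]);print('plane',best,m,n,'tilt',np.degrees(np.arccos(n[2])),'yaw',np.degrees(np.arctan2(-n[1],-n[0])))
d=(P-m)@n
print(q.min(0),q.max(0)); (cx,cy),(ww,l),a=cv2.minAreaRect(q[:,:2].astype(np.float32));print(cx,cy,ww,l,a)
for lo,hi in((1,8),(8,16),(16,24),(24,32),(32,42),(42,52),(52,65)):
    k=ok&(d>lo)&(d<hi)&(abs(y-m[1])<30)&(abs(x-m[0])<50)
    if k.sum()>3: print(lo,hi,k.sum(),P[k].mean(0))
```

```text
2.3167 [558.02 -21.07 306.49] [ 0.6   0.32 -0.76  1.68  0.23  1.23 -1.78]
[[ -0.    -0.96  -0.28 627.34]
 [ -1.     0.     0.   -21.17]
 [  0.     0.28  -0.96 449.08]
 [  0.     0.     0.     1.  ]]
brass 656 [615.57  -8.43 102.73] [596.63 -25.55  70.08] [665.08  38.25 127.72]
white 7198 [578.64 -52.46  69.19] [692.8   49.78 107.64]
plane 3888 [618.62  -9.99  89.98] [-0.37 -0.    0.93] tilt 21.974459709528794 yaw 0.394882757602319
[578.79 -52.21  72.18] [651.99  33.07 103.78]
615.392578125 -9.565765380859375 85.28557586669922 73.1998291015625 89.99310302734375
1 8 661 [618.74  -9.75  93.33]
8 16 42 [616.82 -10.19 102.35]
16 24 46 [612.9  -10.59 110.9 ]
24 32 70 [610.63  -9.85 116.38]
32 42 169 [603.6  -10.08 124.05]
42 52 68 [597.31 -10.05 133.41]
```

View pics/w2.png

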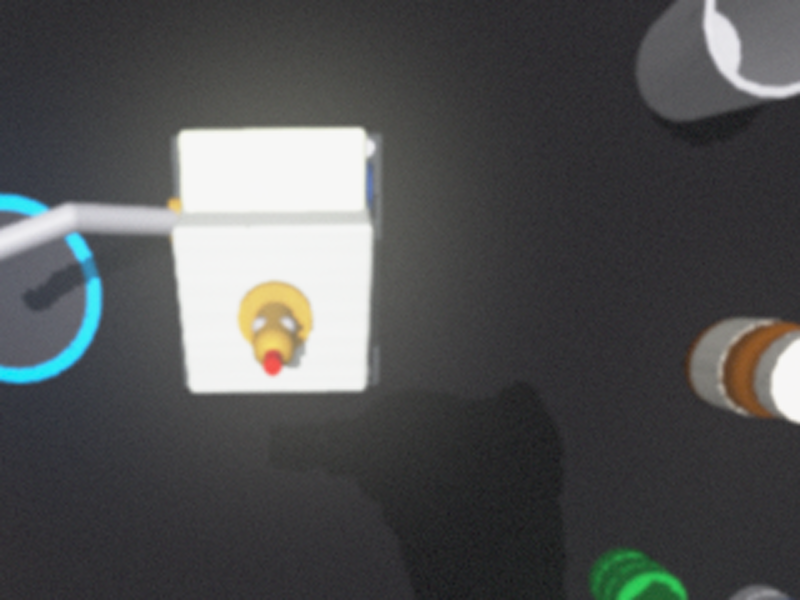

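Crop of the wrist view: flange centre at about (276,318), red pin tip at (273,362), leaning straight towards the robot. The plane fit gives tilt 22.0° and yaw 0.4°. Next I fit the flange and tip, and print the pot move at the same time.

Run:
```python
from h import *
np.set_printoptions(precision=2,suppress=True)
c=dict(np.load('nip.npz'));P,h,ok=cloud(c);H,S,V=h[...,0],h[...,1],h[...,2]
m=np.array([618.62,-9.99,89.98]);n=np.array([-np.sin(np.radians(22)),0,np.cos(np.radians(22))]);e=np.array([n[2],0,-n[0]])
Q=P-m;d=Q@n;a=Q@e;b=P[...,1]
br=ok&(H>12)&(H<30)&(S>70)&(abs(b+10)<25)&(abs(a)<40)
print(np.histogram(d[br],np.arange(-3,56,2)))
fl=br&(d>2)&(d<9);print('flange d',np.median(d[fl]),'a range',np.percentile(a[fl],[1,99]),'b',np.percentile(b[fl],[1,99]))
F=np.c_[a[fl],b[fl]].astype(np.float32);print(cv2.minEnclosingCircle(F))
red=ok&((H<8)|(H>172))&(S>120)&(abs(b+10)<15)&(d>20);print('red',red.sum(),P[red].mean(0),'d',np.percentile(d[red],[5,50,95]),'a',np.median(a[red]),'b',np.median(b[red]))
for lo in range(8,48,4):
    k=ok&(d>lo)&(d<lo+4)&(abs(b+10)<15)&(abs(a)<14); print(lo,k.sum(),np.percentile(a[k],[5,50,95]),np.percentile(b[k],[5,95]) )
```

```text
(array([  0,   2,  37, 310,  33,  10,  14,   8,   8,   6,   6,   5,   5,
         7,   6,  11,  13,  19,  18,  38,  42,  38,   1,   0,   0,   0,
         0,   0,   0]), array([-3, -1,  1,  3,  5,  7,  9, 11, 13, 15, 17, 19, 21, 23, 25, 27, 29,
       31, 33, 35, 37, 39, 41, 43, 45, 47, 49, 51, 53, 55]))
flange d 4.119932022525944 a range [-15.04  11.79] b [-25.53   6.06]
((-3.8169357776641846, -9.653175354003906), 16.728261947631836)
red 50 [598.21  -9.67 133.24] d [42.78 48.71 50.69] a -2.195892473049482 b -9.938148274342083
8 20 [0.14 3.32 4.53] [-16.73  -3.51]
12 22 [1.05 3.48 4.41] [-15.65  -3.73]
16 11 [3.37 3.97 4.61] [-13.06  -6.62]
20 34 [-9.39  3.63  4.46] [-18.9   -0.96]
24 42 [-0.46  2.86  4.43] [-17.89  -2.04]
28 29 [-1.98  3.1   4.39] [-16.87  -1.57]
32 53 [-5.9   1.9   3.92] [-17.93  -2.36]
36 100 [-8.45 -1.11  2.34] [-16.9   -3.28]
40 25 [-4.95 -1.44  0.43] [-13.88  -5.86]
44 15 [-2.56 -1.65 -0.8 ] [-12.96  -6.96]
```

Emit:
drive_tool(
  plan=[0.016,0.01,-0.035,0,0,0,-1,0.016,0.01,-0.035,0,0,0,-1,0.016,0.01,-0.035,0,0,0,-1,0.016,0.01,-0.035,0,0,0,-1,0.016,0.01,-0.035,0,0,0,-1],
)

```text
clock: 2.78
position: [477.9, 154.0, 257.2]
tcp_rot: [0.001, -0.002, -0.707, 0.708]
ft_force: [1.0, 0.7, 0.4]
gripper_width: 85.6
```

Emit:
drive_tool(
  plan=[0.016,0.01,-0.035,0,0,0,-1,0.016,0.01,-0.035,0,0,0,-1,0.016,0.01,-0.035,0,0,0,-1,0.016,0.01,-0.035,0,0,0,-1,0,0,-0.017,0,0.04,0,-1],
)

```text
clock: 3.2
position: [410.4, 314.2, 215.8]
tcp_rot: [0.014, -0.012, -0.707, 0.707]
ft_force: [-0.1, -0.5, -0.1]
gripper_width: 85.5
```

Emit:
drive_tool(
  plan=[0,0,0,0,0,0,-0.6,0,0,0,0,0,0,-0.6,0,0,0,0,0,0,-0.6],
)

```text
clock: 3.45
position: [415.6, 310.2, 217.4]
tcp_rot: [0.015, -0.015, -0.706, 0.707]
ft_force: [0.6, -0.5, -0.3]
gripper_width: 68.4
```

Run:
```python
from h import *
np.set_printoptions(precision=2,suppress=True)
s=status.sense();print(s['clock'],s['position'],s['gripper_width'],s['joints']);print(rot().as_matrix())
c=cap('wrist');P,h,ok=cloud(c);H,S,V=h[...,0],h[...,1],h[...,2];z=P[...,2]
m=ok&((H<8)|(H>172))&(S>140)&(V>80)&(z>40)&(z<70)&(P[...,1]>250);p=P[m]
(cx,cy),w,a=cv2.minAreaRect(p[:,:2].astype(np.float32));print('handle',m.sum(),np.median(p[:,2]),cx,cy,w,a)
m=ok&(S<60)&(z>54)&(z<66)&(P[...,1]>200)&(P[...,0]>470)&(P[...,0]<600);p=P[m];print('rim',m.sum(),circ(p),np.median(p[:,2]))
save(c,'w3.png')
```

```text
3.45 [415.55 310.21 217.38] 68.35546642791105 [-0.03  0.35 -0.79  1.88  0.29  1.03 -2.56]
[[-1.    0.   -0.04]
 [ 0.04 -0.   -1.  ]
 [-0.   -1.    0.  ]]
handle 1205 54.832958303385965 432.4082946777344 310.6440734863281 (11.459051132202148, 102.87682342529297) 87.24018096923828
rim 1039 (array([521.62, 306.6 ]), np.float64(35.95453034553894)) 59.92630271420245
```

Emit:
drive_tool(
  plan=[0,0.035,0,0,-0.03,0,-0.6,0,0.04,0,0,0,0,-0.6,0,0.04,-0.001,0,0,0,-0.6,0,0.04,0,0,0,0,-0.6,0,0.03,0,0,0,0,-0.6],
)

```text
clock: 3.92
position: [415.2, 309.7, 29.9]
tcp_rot: [0.005, -0.005, -0.706, 0.708]
ft_force: [-0.4, -0.5, 0.1]
gripper_width: 68.2
```

Emit:
drive_tool(
  plan=[0,0,0,0,0,0,-0.6,0,0,0,0,0,0,-0.6],
)

```text
clock: 4.08
position: [414.1, 311.1, 31.5]
tcp_rot: [0.005, -0.003, -0.706, 0.708]
ft_force: [-0.1, 0.8, 0.6]
gripper_width: 68.4
```

Run:
```python
from h import *
np.set_printoptions(precision=3,suppress=True)
s=status.sense();print(s['clock'],s['position'],s['gripper_width'],s['joints'],s['ft_force']);print(rot().as_matrix())
```

```text
4.0833 [414.081 311.131  31.516] 68.36752873378245 [-0.403  0.562 -0.36   2.009  0.325  0.629 -2.562] [-0.071  0.824  0.61 ]
[[-1.    -0.003 -0.012]
 [ 0.012 -0.003 -1.   ]
 [ 0.003 -1.     0.003]]
```

Emit:
drive_tool(
  plan=[0,0,0,0,0,0,1,0,0,0,0,0,0,1,0,0,0,0,0,0,1,0,0,0,0,0,0,1,0,0,0,0,0,0,1],
  squeeze=60,
)

```text
clock: 4.5
position: [415.1, 313.1, 33.5]
tcp_rot: [-0.003, 0.005, 0.707, -0.707]
ft_force: [0.1, -2.8, 1.8]
gripper_width: 10.5
```

Emit:
drive_tool(
  plan=[0,0,0,0,0,0,1,0,0,0,0,0,0,1,0,0,0,0,0,0,1,0,0,0,0,0,0,1],
)

```text
clock: 4.83
position: [414.8, 313.4, 32.9]
tcp_rot: [-0.003, 0.004, 0.707, -0.707]
ft_force: [-0.4, -1.9, 5.5]
gripper_width: 10.8
```

Run:
```python
from h import *
np.set_printoptions(precision=2,suppress=True)
s=status.sense();print(s['clock'],s['position'],s['gripper_width'],s['joints'],s['ft_force'],s['torque'])
c=cap('wrist');P,h,ok=cloud(c);S=h[...,1];z=P[...,2]
m=ok&(S<60)&(z>54)&(z<66)&(P[...,1]>200)&(P[...,0]>470)&(P[...,0]<600);p=P[m];print('rim',m.sum(),circ(p),np.median(p[:,2]))
```

```text
4.8333 [414.78 313.37  32.89] 10.765003494365802 [-0.41  0.56 -0.36  2.01  0.33  0.63 -2.56] [-0.37 -1.94  5.51] [-0.52 -0.26 -0.04]
rim 3414 (array([520.45, 310.11]), np.float64(35.441540007942436)) 59.975154919227215
```

Emit:
drive_tool(
  plan=[-0.007,0,0.0113,0,0,0,1,-0.007,0,0.0113,0,0,0,1,-0.007,0,0.0113,0,0,0,1,-0.007,0,0.0113,0,0,0,1,-0.007,0,0.0113,0,0,0,1],
)

```text
clock: 5.3
position: [448.5, 259.8, 33.2]
tcp_rot: [-0.002, 0.003, 0.709, -0.706]
ft_force: [-3.0, 5.0, 4.9]
gripper_width: 10.7
```

Emit:
drive_tool(
  plan=[-0.007,0,0.0113,0,0,0,1,-0.007,0,0.0113,0,0,0,1,-0.007,0,0.0113,0,0,0,1,-0.007,0,0.0113,0,0,0,1,-0.007,0,0.0113,0,0,0,1],
)

```text
clock: 5.72
position: [483.0, 202.9, 33.1]
tcp_rot: [-0.002, 0.003, 0.709, -0.706]
ft_force: [-3.8, 5.4, 5.2]
gripper_width: 10.7
```

Emit:
drive_tool(
  plan=[-0.007,0,0.0113,0,0,0,1,-0.007,0,0.0113,0,0,0,1,-0.007,0,0.0113,0,0,0,1,-0.007,0,0.0113,0,0,0,1,-0.007,0,0.0113,0,0,0,1],
)

```text
clock: 6.13
position: [517.5, 146.2, 33.0]
tcp_rot: [-0.002, 0.002, 0.708, -0.706]
ft_force: [-3.2, 5.4, 6.5]
gripper_width: 10.6
```

Emit:
drive_tool(
  plan=[0,0,0,0,0,0,1,0,0,0,0,0,0,1],
)

```text
clock: 6.3
position: [519.4, 143.3, 33.0]
tcp_rot: [-0.002, 0.005, 0.708, -0.707]
ft_force: [3.8, 0.5, 2.0]
gripper_width: 10.3
```

Run:
```python
from h import *
np.set_printoptions(precision=2,suppress=True)
s=status.sense();print(s['clock'],s['position'],s['gripper_width'],s['joints'],s['ft_force'],s['torque']);print(rot().as_matrix())
c=cap('wrist');save(c,'w4.png')
P,h,ok=cloud(c);S=h[...,1];z=P[...,2];H=h[...,0]
m=ok&(S<60)&(z>54)&(z<65)&(P[...,1]>85)&(P[...,1]<200)&(P[...,0]>560)&(P[...,0]<680);p=P[m];print('rim',m.sum(),circ(p),np.median(p[:,2]))
m=ok&(H>90)&(H<110)&(S>120)&(h[...,2]>120)&(abs(z)<12)&(P[...,1]>50)&(P[...,1]<250);p=P[m];print('ring',len(p),circ(p))
```

```text
6.3 [519.41 143.31  32.96] 10.303857526870436 [-0.03  0.58 -0.35  1.96  0.32  0.65 -2.17] [3.85 0.47 2.  ] [-0.07 -0.94 -0.  ]
[[-1.    0.   -0.01]
 [ 0.01  0.   -1.  ]
 [-0.   -1.   -0.  ]]
rim 3390 (array([625.31, 141.61]), np.float64(35.4742878309907)) 59.98511029244518
ring 2600 (array([625.94, 140.74]), np.float64(47.68277844520983))
```

View pics/w4.png

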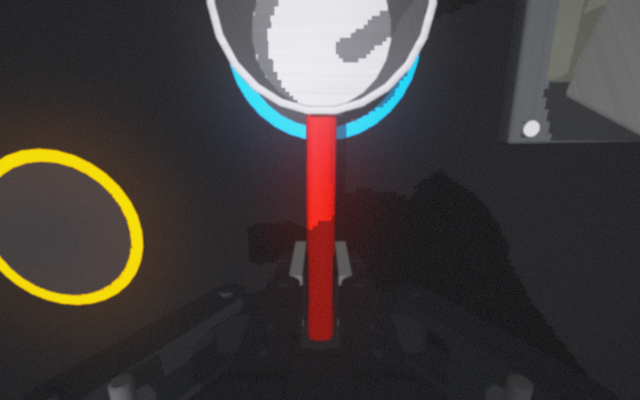

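The picture shows the pot standing concentric in the blue ring: rim centre (625.3,141.6) against ring centre (625.9,140.7). Release, rise and go to the cartridge.

Emit:
drive_tool(
  plan=[0,0,0,0,0,0,-0.6,0,0,0,0,0,0,-0.6,0,0,0,0,0,0,-0.6,0,0,0,0,0,0,-0.6,0,-0.02,0,0,0,0,-0.6],
)

```text
clock: 6.77
position: [514.0, 141.9, 49.2]
tcp_rot: [0.006, -0.001, -0.706, 0.708]
ft_force: [-0.0, -0.0, 0.3]
gripper_width: 68.3
```

Emit:
drive_tool(
  plan=[0,-0.04,0,0,0,0,-0.6,0,-0.04,0,0,0,0,-0.6,0,-0.04,0,0,0,0,-0.6,0,-0.04,0,0,0,0,-0.6,0,-0.04,0,0,0,0,-0.6],
)

```text
clock: 7.18
position: [516.5, 142.8, 254.0]
tcp_rot: [0.004, -0.003, -0.707, 0.707]
ft_force: [1.5, 0.1, 0.5]
gripper_width: 68.7
```

Emit:
drive_tool(
  plan=[0.0075,0,0.0373,0,0,0,-0.6,0.0075,0,0.0373,0,0,0,-0.6,0.0075,0,0.0373,0,0,0,-0.6,0.0075,0,0.0373,0,0,0,-0.6,0.0075,0,0.0373,0,0,0,-0.6],
)

```text
clock: 7.6
position: [476.9, -44.7, 252.3]
tcp_rot: [0.004, -0.003, -0.707, 0.707]
ft_force: [1.4, -0.3, -0.9]
gripper_width: 68.0
```

Emit:
drive_tool(
  plan=[0.0075,0,0.0373,0,0,0,-0.6,0.0075,0,0.0373,0,0,0,-0.6,0.0075,0,0.0373,0,0,0,-0.6,0.0075,0,0.0373,0,0,0,-0.6,0.0075,0,0.0373,0,0,0,-0.6],
)

```text
clock: 8.02
position: [437.5, -230.7, 252.2]
tcp_rot: [-0.004, 0.003, 0.707, -0.707]
ft_force: [1.1, 0.3, 0.6]
gripper_width: 68.4
```

Emit:
drive_tool(
  plan=[0.0075,0,0.0373,0,0,0,-0.6,0.0075,0,0.0373,0,0,0,-0.6,0,0,0,0,-0.112,0,-0.6,0,0,0,0,-0.112,0,-0.6,0,0,0,0,-0.112,0,-0.6],
)

```text
clock: 8.43
position: [422.1, -304.2, 251.7]
tcp_rot: [0.116, -0.116, 0.698, -0.697]
ft_force: [1.0, 0.3, -0.3]
gripper_width: 68.0
```

Emit:
drive_tool(
  plan=[0,0,0,0,-0.112,0,-0.6,0,0,0,0,-0.112,0,-0.6,0,0,0,0,-0.112,0,-0.6,0,0,0,0,-0.112,0,-0.6,0,0,0,0,-0.112,0,-0.6],
)

```text
clock: 8.85
position: [422.5, -303.3, 251.8]
tcp_rot: [0.305, -0.305, 0.638, -0.638]
ft_force: [-0.1, -0.5, 0.1]
gripper_width: 68.4
```

Emit:
drive_tool(
  plan=[0,0,0,0,-0.112,0,-0.6,0,0,0,0,0,0,-0.6,0,0,0,0,0,0,-0.6],
)

```text
clock: 9.1
position: [422.7, -303.6, 252.0]
tcp_rot: [0.337, -0.337, 0.622, -0.621]
ft_force: [-0.0, 0.1, -0.4]
gripper_width: 68.4
```

Run:
```python
from h import *
np.set_printoptions(precision=3,suppress=True)
s=status.sense();print(s['clock'],s['position'],s['gripper_width'],s['joints'],s['ft_force']);M=rot().as_matrix();print(M)
print('z_t yaw',np.degrees(np.arctan2(M[1,2],M[0,2])))
c=cap('wrist');save(c,'w5.png');P,h,ok=cloud(c);z=P[...,2]
m=ok&(z>87)&(z<101)&(np.hypot(P[...,0]-429,P[...,1]+304)<24);p=P[m]
(cx,cy),w,a=cv2.minAreaRect(p[:,:2].astype(np.float32));print(m.sum(),np.median(p[:,2]),cx,cy,w,a)
print('tool shift to it',M.T@(np.array([cx,cy,0])-s['position']*[1,1,0]))
t=cap('top');P,h,ok=cloud(t);S=h[...,1];z=P[...,2]
m=ok&(S<60)&(z>54)&(z<64)&(np.hypot(P[...,0]-625,P[...,1]-140)<45);p=P[m];print('rim top',m.sum(),p.mean(0),cv2.minEnclosingCircle(p[:,:2].astype(np.float32)))
```

```text
9.1 [ 422.652 -303.552  251.98 ] 68.35781541903755 [ 0.812  0.229 -0.279  1.854  0.071  1.068 -0.07 ] [-0.036  0.074 -0.372]
[[-0.545 -0.001  0.839]
 [-0.839  0.001 -0.545]
 [-0.    -1.    -0.001]]
z_t yaw -33.0133835511363
584 96.12806841848723 429.548095703125 -304.95635986328125 (23.742351531982422, 23.76988410949707) 57.77098083496094
tool shift to it [-2.58  -0.005  6.547]
rim top 75 [627.236 144.13   59.881] ((627.3132934570312, 142.6374969482422), 38.04508590698242)
```

Emit:
drive_tool(
  plan=[-0.0026,0,0.0065,0,-0.013,0,-0.6,0,0.03,0,0,0,0,-0.6,0,0.04,0,0,0,0,-0.6,0,0.04,0,0,0,0,-0.6,0,0.04,0,0,0,0,-0.6],
)

```text
clock: 9.62
position: [430.8, -305.5, 101.3]
tcp_rot: [-0.343, 0.342, -0.618, 0.62]
ft_force: [-0.1, 0.3, 0.2]
gripper_width: 68.4
```

Emit:
drive_tool(
  plan=[0,0.03,0,0,0,0,-0.6,0,0.024,0,0,0,0,-0.6,0,0,0,0,0,0,-0.6],
)

```text
clock: 9.87
position: [426.9, -302.8, 43.4]
tcp_rot: [0.341, -0.344, 0.622, -0.616]
ft_force: [-0.8, 0.6, -0.7]
gripper_width: 68.2
```

Run:
```python
from h import *
np.set_printoptions(precision=3,suppress=True)
s=status.sense();print(s['clock'],s['position'],s['ft_force'],s['joints']);M=rot().as_matrix();print('z_t yaw',np.degrees(np.arctan2(M[1,2],M[0,2])))
print(M.T@(np.array([429.5,-304.8,47])-s['position']))
```

```text
9.8667 [ 426.884 -302.834   43.423] [-0.759  0.593 -0.701] [ 0.752  0.533 -0.229  1.992  0.191  0.646 -0.161]
z_t yaw -32.103037832662864
[ 0.273 -3.606  3.229]
```

Emit:
drive_tool(
  plan=[0,0,0,0,0,0,-0.6,0,0,0,0,0,0,-0.6],
)

```text
clock: 10.03
position: [431.2, -305.7, 49.5]
tcp_rot: [-0.343, 0.342, -0.618, 0.619]
ft_force: [0.5, -0.1, 0.3]
gripper_width: 68.7
```

Emit:
drive_tool(
  plan=[0,0.002,0,0,0,0,-0.6,0,0,0,0,0,0,1,0,0,0,0,0,0,1,0,0,0,0,0,0,1,0,0,0,0,0,0,1],
  squeeze=90,
)

```text
clock: 10.45
position: [430.3, -305.7, 47.2]
tcp_rot: [-0.342, 0.342, -0.618, 0.619]
ft_force: [-0.2, -0.5, 5.2]
gripper_width: 22.9
```

Emit:
drive_tool(
  plan=[0,0,0,0,0,0,1,0,0,0,0,0,0,1,0,0,0,0,0,0,1,0,0,0,0,0,0,1,0,0,0,0,0,0,1],
)

```text
clock: 10.87
position: [430.3, -305.7, 47.2]
tcp_rot: [-0.342, 0.342, -0.618, 0.619]
ft_force: [-0.3, 1.1, 6.3]
gripper_width: 22.9
```

Run:
```python
from h import *
np.set_printoptions(precision=3,suppress=True)
s=status.sense();print(s['clock'],s['position'],s['gripper_width'],s['ft_force'],s['torque']);M=rot().as_matrix();print(M)
```

```text
10.8667 [ 430.34  -305.698   47.186] 22.852740435121664 [-0.321  1.06   6.299] [0.063 0.244 0.003]
[[-0.531  0.001  0.847]
 [-0.847 -0.001 -0.531]
 [ 0.    -1.     0.001]]
```

Emit:
drive_tool(
  plan=[0,-0.02,0,0,0,0,1,0,-0.03,0,0,0,0,1,0,-0.04,0,0,0,0,1,0,-0.04,0,0,0,0,1,0,-0.04,0,0,0,0,1],
)

```text
clock: 11.28
position: [429.1, -304.6, 217.5]
tcp_rot: [0.342, -0.343, 0.619, -0.618]
ft_force: [0.8, -0.3, -2.1]
gripper_width: 23.1
```

Emit:
drive_tool(
  plan=[0,-0.03,0,0,0.101,0,1,0,0,0,0,0.101,0,1,0,0,0,0,0.101,0,1,0,0,0,0,0.101,0,1,0,0,0,0,0.101,0,1],
)

```text
clock: 11.7
position: [429.4, -305.0, 246.2]
tcp_rot: [0.175, -0.175, 0.685, -0.685]
ft_force: [-0.6, -1.1, -1.0]
gripper_width: 22.9
```

Emit:
drive_tool(
  plan=[0,0,0,0,0.101,0,1,0,0,0,0,0.101,0,1,0,0,0,0,0.101,0,1,0,0,0,0,0.101,0,1,0,0,0,0,0.101,0,1],
)

```text
clock: 12.12
position: [429.4, -304.8, 245.8]
tcp_rot: [-0.002, 0.001, 0.707, -0.707]
ft_force: [-0.2, 0.1, -1.8]
gripper_width: 23.0
```

Emit:
drive_tool(
  plan=[-0.0155,-0.003,-0.0328,0,0,0,1,-0.0155,-0.003,-0.0328,0,0,0,1,-0.0155,-0.003,-0.0328,0,0,0,1,-0.0155,-0.003,-0.0328,0,0,0,1,-0.0155,-0.003,-0.0328,0,0,0,1],
)

```text
clock: 12.53
position: [507.1, -139.5, 261.1]
tcp_rot: [-0.0, -0.0, 0.707, -0.707]
ft_force: [0.6, 0.5, -2.1]
gripper_width: 23.0
```

Emit:
drive_tool(
  plan=[-0.0155,0,-0.0328,0,0,0,1,-0.0155,0,-0.0328,0,0,0,1,-0.0155,0,-0.0328,0,0,0,1,-0.0155,0,-0.0328,0,0,0,1,0,0,0,0,0,0.077,1],
)

```text
clock: 12.95
position: [572.8, 0.5, 259.2]
tcp_rot: [0.031, 0.023, 0.709, -0.704]
ft_force: [0.7, 1.4, -1.1]
gripper_width: 23.3
```

Emit:
drive_tool(
  plan=[0,0,0,0,0,0.077,1,0,0,0,0,0,0.077,1,0,0,0,0,0,0.077,1,0,0,0,0,0,0.077,1,0,0,0,0,0,0,1],
)

```text
clock: 13.37
position: [564.5, -10.2, 258.7]
tcp_rot: [-0.134, -0.134, -0.694, 0.695]
ft_force: [-2.1, -0.7, -2.7]
gripper_width: 23.3
```

Emit:
drive_tool(
  plan=[0,0,0,0,0,0,1,0,0,0,0,0,0,1],
)

```text
clock: 13.53
position: [569.7, -10.0, 261.9]
tcp_rot: [0.135, 0.135, 0.694, -0.694]
ft_force: [0.6, -0.6, -1.2]
gripper_width: 23.1
```

```bash
cat > aim.py <<'E'
from h import *
np.set_printoptions(precision=3,suppress=True)
s=status.sense();print(s['clock'],s['position'],s['gripper_width'],s['ft_force'],s['joints']);M=rot().as_matrix();print(M)
n=np.array([-np.sin(np.radians(22)),0,np.cos(np.radians(22))]);F=np.array([613.3,-9.9,92.2])
mouth=s['position']+47.2*M[:,1]
print('mouth to flange, tool axes',M.T@(F-mouth),'turn needed, tool',M.T@np.cross(M[:,1],-n))
E
python3 - <<'E'
import aim
from h import *
c=cap('wrist');a=cap('side')
A=np.array(c['color'])[:,:,::-1];B=np.array(a['color'])[130:280,200:440,::-1]
B=cv2.resize(B,(640,400),interpolation=cv2.INTER_CUBIC)
im=np.vstack([A,B]);cv2.imwrite('pics/m.png',cv2.resize(im,(480,600)))
E
```

```text
13.5333 [569.746  -9.97  261.891] 23.105661731822114 [ 0.558 -0.607 -1.209] [ 0.294  0.091 -0.349  2.058  0.085  0.616 -1.678]
[[-0.927  0.375  0.001]
 [-0.001  0.    -1.   ]
 [-0.375 -0.927 -0.   ]]
mouth to flange, tool axes [ 23.233 126.444  -0.038] turn needed, tool [ 0. -0. -0.]
```

View pics/m.png

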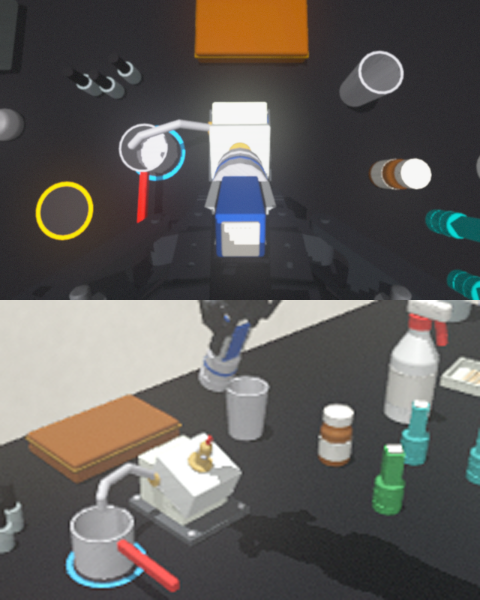

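The pictures show the cartridge held in line with the tool above the nipple and the pot in the blue ring, undisturbed. I check its pose in hand, and the nipple position independently from the side camera.

Run:
```python
from aim import *
c=load('wrist');P,h,ok=cloud(c);Q=(P-s['position'])@M
k=ok&(abs(Q[...,0])<25)&(abs(Q[...,2])<25)&(Q[...,1]<-42)&(Q[...,1]>-56);q=Q[k]
print('top of neck, tool frame',k.sum(),np.median(q,0),cv2.minAreaRect(q[:,[0,2]].astype(np.float32)))
a=load('side');P,h,ok=cloud(a);H,S=h[...,0],h[...,1]
k=ok&((H<8)|(H>172))&(S>120)&(np.hypot(P[...,0]-600,P[...,1]+10)<30)&(P[...,2]>105);v,u=np.nonzero(k);print('side red px',len(u),u.mean(),v.mean(),P[k].mean(0))
T=np.array(a['T'])
for L in(46,41.5,37):
    p=T[:3,:3].T@(F+L*n-T[:3,3]);print(L,a['cx']+f(a)*p[0]/p[2],a['cy']+f(a)*p[1]/p[2])
# coupler in side view: steel body points relative to tool axis
Q=(P-s['position'])@M
k=ok&(np.hypot(Q[...,0],Q[...,2])<35)&(Q[...,1]>8)&(Q[...,1]<60);q=Q[k];print('body side',len(q),q.min(0),q.max(0),'mouth y',np.percentile(q[:,1],98))
q2=q[(q[:,1]>8)&(q[:,1]<40)];print(circ(q2[:,[0,2]]))
```

```text
13.6333 [570.467  -9.801 262.024] 22.705100014411187 [-0.393 -0.252 -1.178] [ 0.293  0.092 -0.349  2.057  0.085  0.615 -1.678]
[[-0.927  0.376  0.001]
 [-0.001  0.001 -1.   ]
 [-0.376 -0.927 -0.   ]]
mouth to flange, tool axes [ 24.114 126.274   0.207] turn needed, tool [ 0.001 -0.    -0.001]
top of neck, tool frame 5993 [ -6.963 -49.062   0.51 ] ((0.12471580505371094, 0.04441070556640625), (26.676368713378906, 49.8878173828125), 0.000800898065790534)
side red px 8 304.0 199.5 [594.465  -7.882 131.986]
46 304.1562826246305 198.02359901632096
41.5 303.702981484068 199.19326042881042
37 303.25260415759357 200.35537746911547
body side 202 [-14.334   8.295 -20.939] [23.316 46.501 10.714] mouth y 44.685979483878164
(array([ 2.699, -0.138]), np.float64(19.16497283103024))
```

Emit:
drive_tool(
  plan=[0.0118,0.015,0,0,0,0,1,0.0118,0.02,0,0,0,0,1,0,0.021,0,0,0,0,1,0,0,0,0,0,0,1,0,0,0,0,0,0,1],
)

```text
clock: 14.05
position: [568.5, -9.6, 199.7]
tcp_rot: [0.135, 0.134, 0.695, -0.694]
ft_force: [0.8, 0.2, -1.6]
gripper_width: 23.2
```

Emit:
drive_tool(
  plan=[0,0,0,0,0,0,1,0,0,0,0,0,0,1],
)

```text
clock: 14.22
position: [569.6, -9.8, 202.2]
tcp_rot: [0.136, 0.136, 0.694, -0.694]
ft_force: [0.0, -0.5, -1.2]
gripper_width: 22.8
```

Run:
```python
from aim import *
c=cap('wrist');P,h,ok=cloud(c);Q=(P-s['position'])@M;H,S,V=h[...,0],h[...,1],h[...,2]
k=ok&(abs(Q[...,0])<25)&(abs(Q[...,2])<18)&(Q[...,1]<-44)&(Q[...,1]>-54)
k&=((H>105)&(H<130)&(S>80))|((S<60)&(V>90));q=Q[k];print(k.sum(),np.median(q,0),cv2.minAreaRect(q[:,[0,2]].astype(np.float32)),np.percentile(q[:,0],[2,98]),np.percentile(q[:,2],[2,98]))
a=cap('side');save(a,'s2.png',(240,140,360,240),6)
```

```text
14.2167 [569.553  -9.757 202.157] 22.84242520584795 [ 0.03  -0.528 -1.224] [ 0.267  0.174 -0.334  2.125  0.167  0.471 -1.755]
[[-0.926  0.378  0.001]
 [-0.001  0.    -1.   ]
 [-0.378 -0.926 -0.   ]]
mouth to flange, tool axes [ 1.02  71.136  0.188] turn needed, tool [ 0.    -0.    -0.003]
3856 [ -3.133 -49.24    0.372] ((0.17597293853759766, -0.23769092559814453), (27.4299373626709, 25.520376205444336), 87.82242584228516) [-11.848   9.536] [-11.05   11.632]
```

View pics/s2.png

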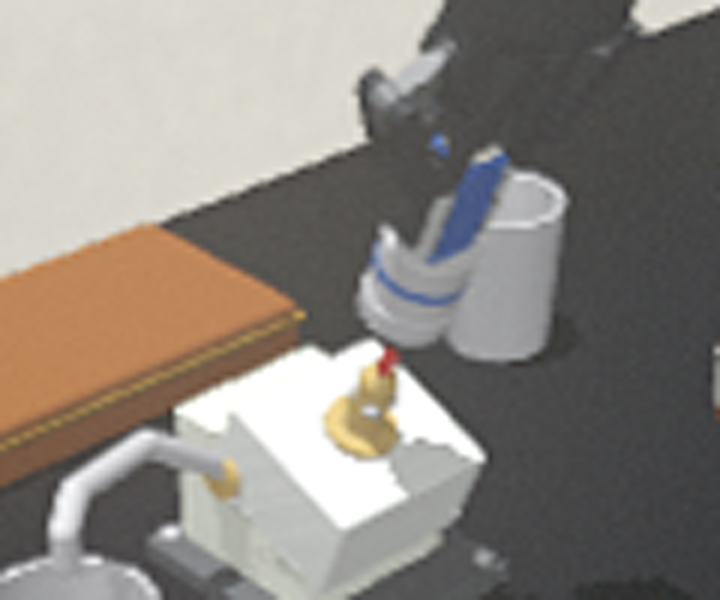

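The side crop shows the coupler lined up above the red pin, and it sits centred in the hand to about 1 mm. Advance along the axis, checking force.

Emit:
drive_tool(
  plan=[0.0005,0.01,0,0,0,0,1,0,0.01,0,0,0,0,1,0,0.008,0,0,0,0,1,0,0.005,0,0,0,0,1,0,0,0,0,0,0,1],
)

```text
clock: 14.73
position: [579.5, -9.8, 167.7]
tcp_rot: [0.135, 0.134, 0.694, -0.694]
ft_force: [-0.6, 0.2, -1.6]
gripper_width: 22.9
```

Emit:
drive_tool(
  plan=[0,0.003,0,0,0,0,1,0,0.003,0,0,0,0,1,0,0.002,0,0,0,0,1,0,0,0,0,0,0,1,0,0,0,0,0,0,1],
)

```text
clock: 15.15
position: [583.2, -9.9, 162.4]
tcp_rot: [0.136, 0.135, 0.694, -0.694]
ft_force: [-0.5, -0.1, -2.2]
gripper_width: 23.1
```

```bash
python3 aim.py
```

```text
15.15 [583.25   -9.878 162.401] 23.06432566723181 [-0.522 -0.088 -2.152] [ 0.223  0.261 -0.294  2.127  0.245  0.388 -1.826]
[[-0.927  0.376  0.001]
 [-0.001  0.    -1.   ]
 [-0.376 -0.927 -0.   ]]
mouth to flange, tool axes [-1.48  29.148  0.047] turn needed, tool [ 0.     0.    -0.001]
```

Emit:
drive_tool(
  plan=[-0.0005,0.003,0,0,0,0,1,0,0.003,0,0,0,0,1,0,0.003,0,0,0,0,1,0,0,0,0,0,0,1,0,0,0,0,0,0,1],
)

```text
clock: 15.57
position: [586.9, -9.8, 153.9]
tcp_rot: [0.135, 0.135, 0.694, -0.694]
ft_force: [0.3, -0.0, -2.7]
gripper_width: 23.1
```

```bash
python3 aim.py
```

```text
15.5667 [586.944  -9.822 153.877] 23.06285848072341 [ 0.305 -0.04  -2.702] [ 0.211  0.281 -0.282  2.125  0.261  0.372 -1.841]
[[-0.927  0.375  0.001]
 [-0.001  0.    -1.   ]
 [-0.375 -0.927 -0.   ]]
mouth to flange, tool axes [-1.297 19.86   0.106] turn needed, tool [ 0.    -0.    -0.001]
```

Emit:
drive_tool(
  plan=[0,0.003,0,0,0,0,1,0,0.003,0,0,0,0,1,0,0.003,0,0,0,0,1,0,0,0,0,0,0,1,0,0,0,0,0,0,1],
)

```text
clock: 15.98
position: [590.7, -9.8, 145.2]
tcp_rot: [0.136, 0.135, 0.694, -0.694]
ft_force: [6.7, -0.0, -9.4]
gripper_width: 23.4
```

```bash
python3 aim.py
```

```text
15.9833 [590.699  -9.839 145.222] 23.372925675017438 [ 6.674 -0.011 -9.432] [ 0.199  0.301 -0.27   2.123  0.277  0.354 -1.855]
[[-0.927  0.376  0.001]
 [-0.001  0.001 -1.   ]
 [-0.376 -0.927 -0.   ]]
mouth to flange, tool axes [-1.029 10.429  0.104] turn needed, tool [ 0.001 -0.    -0.001]
```

Emit:
drive_tool(
  plan=[0,0.003,0,0,0,0,1,0,0.003,0,0,0,0,1,0,0.002,0,0,0,0,1,0,0,0,0,0,0,1,0,0,0,0,0,0,1],
)

```text
clock: 16.4
position: [593.7, -9.8, 138.9]
tcp_rot: [0.136, 0.135, 0.694, -0.694]
ft_force: [-2.1, -0.6, 4.9]
gripper_width: 23.2
```

```bash
python3 aim.py
```

```text
16.4 [593.691  -9.828 138.857] 23.208225733365243 [-2.094 -0.578  4.87 ] [ 0.189  0.316 -0.259  2.121  0.289  0.34  -1.867]
[[-0.927  0.376  0.001]
 [-0.001  0.    -1.   ]
 [-0.376 -0.927  0.   ]]
mouth to flange, tool axes [-0.618  3.406  0.084] turn needed, tool [ 0.    -0.    -0.002]
```

Emit:
drive_tool(
  plan=[0,0.002,0,0,0,0,1,0,0.001,0,0,0,0,1,0,0,0,0,0,0,1,0,0,0,0,0,0,1],
)

```text
clock: 16.73
position: [594.7, -9.8, 136.3]
tcp_rot: [-0.136, -0.135, -0.694, 0.694]
ft_force: [-3.5, 0.8, 5.5]
gripper_width: 22.7
```

Emit:
drive_tool(
  plan=[0,0.002,0,0,0,0,1,0,0,0,0,0,0,1,0,0,0,0,0,0,1],
)

```text
clock: 16.98
position: [595.4, -9.8, 135.3]
tcp_rot: [-0.136, -0.135, -0.694, 0.694]
ft_force: [-9.9, 0.3, 15.9]
gripper_width: 23.0
```

```bash
python3 aim.py
```

```text
16.9833 [595.356  -9.821 135.287] 22.97849211692959 [-9.905  0.25  15.95 ] [ 0.182  0.325 -0.252  2.12   0.297  0.333 -1.874]
[[-0.926  0.377  0.001]
 [-0.001 -0.    -1.   ]
 [-0.377 -0.926  0.001]]
mouth to flange, tool axes [-0.397 -0.528  0.065] turn needed, tool [-0.    -0.    -0.002]
```

Emit:
drive_tool(
  plan=[0,0.001,0,0,0,0,1,0,0,0,0,0,0,1,0,0,0,0,0,0,1,0,0,0,0,0,0,1],
)

```text
clock: 17.32
position: [595.5, -9.8, 135.2]
tcp_rot: [-0.136, -0.135, -0.694, 0.694]
ft_force: [-17.3, 0.5, 26.2]
gripper_width: 22.9
```

Run:
```python
from aim import *
a=cap('side');save(a,'s3.png',(230,140,370,250),5)
P,h,ok=cloud(a);S=h[...,1];z=P[...,2]
m=ok&(S<60)&(z>54)&(z<64)&(np.hypot(P[...,0]-625,P[...,1]-140)<45);p=P[m];print('pot rim',m.sum(),circ(p),np.median(p[:,2]))
```

```text
17.3167 [595.453  -9.8   135.187] 22.895697766083575 [-17.306   0.458  26.172] [ 0.18   0.325 -0.251  2.12   0.298  0.332 -1.876]
[[-0.926  0.377  0.001]
 [-0.001 -0.001 -1.   ]
 [-0.377 -0.926  0.001]]
mouth to flange, tool axes [-0.334 -0.657  0.065] turn needed, tool [-0.001  0.    -0.002]
pot rim 158 (array([623.714, 141.867]), np.float64(36.02920953591843)) 58.29358796115065
```

View pics/s3.png

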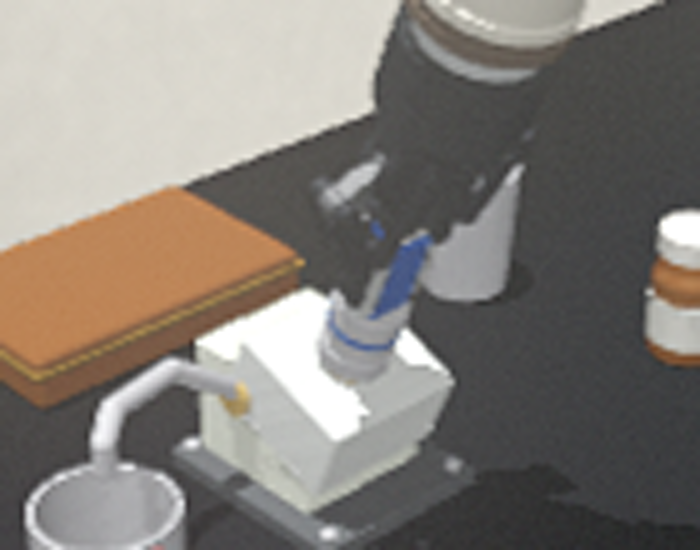

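The side crop shows the coupler seated squarely on the flange, with no brass showing above it. The last 1 mm command moved it only 0.1 mm while the force rose by 12 N, so it is on its stop.

```bash
python3 -c "
from plant import *
print(job_done(), status.sense()['clock'], status.sense()['ft_force'])"
```

```text
the job is handed in; nothing more can be done
the job is handed in; nothing more can be done
```

The pot is on the blue ring and the blue cartridge is pressed home on the nipple. I handed the job in at about 17.3 s of the 59 s, with the gripper still holding and pressing.

- **Pot:** I slid it along the bench by its handle. Before release its rim centre was about 1 mm from the ring centre. Later checks from the top and side cameras put it about 2–3 mm off, within the 15 mm allowed, with the rim still at about 60 mm height.
- **Cartridge:** I pressed it along the 22° axis. I felt the snap at about 10 mm above the flange, then the spring load. It stopped hard at the computed home position: the coupler's mouth read 0.6 mm past the measured flange and 0.3 mm to the side, within calibration error. The tilt error was about 0.1°, and the final push was about 31 N.
- **Not checked directly:** The pin cannot be seen under the coupler, so "fully home" rests on the hard stop, the forces and the seated picture. The final force and clock readout did not come back after hand-in, so the last values are from just before it. I did not re-measure the bystanders at the end. None was approached closely, and those visible in the last pictures looked in place.

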